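Refit the suction valve lever on its splined spindle and shut the valve

ROBOT

A 7-joint arm with a two-finger parallel gripper is mounted at the origin on the work surface. World frame = base frame: x ahead of the robot, y to its left, z up, the work surface at z = 0. Lengths are in m, angles in rad, forces in N, time in s.
With the tool pointing down it reaches from about 0.425 to 0.95 m from the base axis. Payload 4.7 kg.
Tool frame: the origin (TCP) lies on the centre line of the jaws, within the pads' length; the fingertips stand 25 mm ahead of it and the grasp point (between the pads) lies 6 mm ahead of it; z points along the fingers, x is the direction in which the jaws open and shut, and the axes are right-handed (so a half turn about z gives the same grasp; the last joint's range is limited). The gripper opens to 85 mm and grips with 20 to 120 N. Pads are 22 mm wide; open, the fingers measure 114 mm over their backs; the gripper's body (76 mm by 85 mm) begins 54 mm behind the grasp point. The pads swing forward as they close: fully open they stand 13 mm farther back than shut.
Start: joints at [-1.29, 0.469, -0.049, 1.532, 0.024, 1.141, -0.082], TCP at [0.206, 0.643, 0.256] pointing down, gripper open.
Joint ranges: [-2.59, 2.59], [-0.33, 1.99], [-1.39, 1.29], [0.1, 2.45], [-1.04, 4.18], [0.21, 1.99], [-2.66, 2.66]. Speed limits (rad/s): [2.57, 2.57, 3.14, 3.14, 3.14, 3.14, 3.14].

INTERFACE

Orientations are given as a unit quaternion [x, y, z, w].
In Python, from workcell import r gives the robot as it stands.
- The arm moves only by the tool jog_arm, never from a script. Its argument "rows" is a list that holds one entry, the list of rows, each a list of 7 numbers: the turn, a rotation vector about the tool's x, y, z in rad, then the shift along the tool's x, y, z in cm, then the opening, from 0 (shut) to 1 (fully open). In form: [[[ax, ay, az, x, y, z, claw], ...]]. A call has 1 to 20 rows; each row is the pose to reach, as a shift and turn from the pose commanded when the call began, along the tool's axes at that moment; what a row does not reach only later rows make up. A row lasts 1/10 s, in which the tool goes at most 50 mm and 8.59 degrees, less where a joint would pass 70% of its speed; a pose out of reach is approached as far as the arm can. A call with a gripper value outside its range is refused whole. The fingers move at their own pace and stop on an object; the grip force is fixed at half the most. Time passes only in rows, so rows that repeat a pose let the fingers close. It gives the time, the measured TCP pose, the force and the opening at its end, in the units of the state.
- r.sense(): the state, without advancing time (a new reading comes with each control period).
- r.read_camera(name): name is "side" or "top"; returns the picture (420x560x3 uint8, blue, green, red); there is no depth.
- r.get_calibration(name): a dict with "fov_y" (degrees; the focal length in pixels is half the picture's height over the tangent of half this angle, whatever the lens; pixels are square), "cx", "cy" (the principal point, pixels), "k1" (the pictures are not rectified: a ray, as slopes to the right and down, at radius r is drawn at 1 + k1 r^2 times it, then the intrinsics apply), "extrinsics" (4x4, takes a point from camera to world coordinates). Camera axes: x right, y down, z forward; pixel columns grow to the right and rows downward; lengths in m; the calibration is good to about 2 mm. A picture is of the moment at which its call begins. get_calibration takes no time and is no camera call.
- r.hand_in(): hands the job in, once; it reports no verdict.
The state is a dict: "t": time; "qpos": joint angles; "qvel": joint speeds; "joint_torque": joint torques, N m; "ee_pos": TCP position; "tcp_rot": TCP orientation; "ft_force": force on the tool from outside, world axes, zero at the start; "torque": the same for the moment, N m; "gripper_width": finger opening in m.
Only numpy, scipy, OpenCV 4.12 (cv2) and the standard library are available. Lean on these libraries where they do the work, as an engineer would, in place of code of your own. Each camera call takes 0.05 s, during which the arm holds its last target.

TASK

After cleaning, the lever of the suction valve was set loosely on the nose of its splined spindle, out of step with the splines. Push the lever round anticlockwise (seen from above) until it drops onto the splines, press its hub down fully home so that the seal ring goes right down with it, then swing the lever clockwise to its stop to shut the valve. Let go, and leave the tube rack, the dishes and the bottle where they stand.

Things in the scene. Friction and masses are not known exactly. Their poses are not given: they have to be found in the camera images.
- valve: Fixed steel valve block on an aluminium foot plate 130 x 160 x 8 mm; block 76 (x) by 100 (y), top 50 mm above the table, brass hose barbs out of both sides (to 89 mm each side, 30 mm up). Origin on the table, under the spindle's axis. A round flange (60 mm across) on top ends 55 mm above the table. The spindle stands upright on it.
- spindle (a joint): Turn of the valve spindle (rad), positive anticlockwise from above, stops at -0.7 (shut) and +0.7. Stays where left; about 0.25 N m turns it. At value q its wide key points to the valve's yaw + pi + q. Starts between 0.05 and 0.4. A short black line on its end, seen through the hub's window, points from the axis towards the wide key.
- spindle_seat (a point): On the spindle's axis, level with the flange top (55 mm above the table); turns with the spindle, x axis along the wide key, z up. Spindle: round core 18.6 mm across, 34.5 mm tall above this point; four keys at 90 degrees reach 19 mm from the axis and 24 mm up: one wide (14 mm), three narrow (8 mm).
- seal (a joint): How far the black rubber seal ring (54 mm across, 40 mm hole, 6 mm thick) round the spindle's keys has been pushed down (m): 0 as started (its top 16 mm above the flange), 0.010 when it lies on the flange. It grips the spindle: about 7 N moves it, and it stays where it is left. The lever's own weight does not move it.
- seal_top (a point): Centre of the seal ring's top face, on the spindle's axis.
- lever_hub (a point): Loose aluminium lever, about 0.25 kg. Point: centre of the hub's flat top, on the bore's axis; x along the arm, away from the hub; z up. Hub 54 x 54 mm, 34 mm tall, 14 mm square window in its top. It starts resting on the key tops (this point 113 mm above the table), its arm 0.45 to 1.05 rad clockwise of the wide key; in step it drops 8 mm onto the seal ring (105 mm); home, it is at 95 mm.
- lever_bore (a point): Centre of the hub's underside, 34 mm below lever_hub, same axes; 24 mm above the flange at the start, 6 mm when home. Bore 30 mm deep: 20 mm square core, four slots that fit the keys with 1.5 mm to spare on each side; the wide slot is on the arm's side, so it fits only with the arm over the wide key. The spindle's round nose holds it sideways.
- lever_grip (a point): Centre of the lever's arm 90 mm from the hub's axis. The arm is a bar 20 mm wide and 12 mm high, its underside 10 mm above the hub's underside; it ends 125 mm from the axis; a black sleeve covers it from 83 to 113 mm. It roughly points towards the robot.
- rack: Bystander: yellow and clear tube rack 90 x 170 mm with three green-capped tubes, 122 mm tall. Origin at the centre of its underside.
- dishes: Bystander: stack of three clear dishes, 92 mm across, 48 mm tall. Origin at the centre of its underside.
- flask: Bystander: glass bottle 64 mm across, 130 mm tall, black cap. Origin at the centre of its underside.
Things that resemble listed ones, but are neither listed nor needed, are in the scene too. Of the things that look like the part that bears lever_hub, the smallest one is meant.

How it is judged:
On the way, in this order (a step that is already met when the one before it is completed fails the run):
1. the lever is in step with the splines and pressed home, the seal ring down (z of lever_bore in the frame of spindle_seat below 0.009 m and value of joint seal above 0.0075 m and angle between the x axis of lever_hub and the x axis of spindle_seat, either way round below 0.15 rad and horizontal distance between lever_bore and spindle_seat below 0.004 m), for 0.2 s.
2. the valve is swung shut to its clockwise stop (value of joint spindle below -0.6 rad), for 0.2 s.
At the end, for the whole second after the job is handed in: Lever on the spindle in step with the splines (0.15 rad, axis within 4 mm), underside under 9 mm above the flange (home is 6), seal ring down at least 7.5 of 10 mm, spindle within 0.1 rad of its shut stop (below -0.6); rack, dishes and bottle within 20 mm of where they stood (all of step 1 and value of joint spindle below -0.6 rad and distance of each of rack, dishes, flask from where it was at the start of the episode below 0.02 m); the robot touches nothing.
It fails at once if the rack, the dishes or the bottle is pushed away or tipped (distance of any of rack, dishes, flask from where it was at the start of the episode above 0.03 m or angle between any of rack, dishes, flask's own z axis and vertical above 0.4 rad).
It also fails if it takes over 56 s, if anything falls off the work surface, if the arm or the gripper's body presses on something with over 40 N, if the wrist force passes 120 N, or if a joint passes its speed limit or range.

## Working session

There is one attempt and no reset: what is moved stays moved. The work goes in short steps, Python scripts to look and compute and a tool call to move; the robot and the scene stay as the last step left them, time stands still between calls to the robot, and variables do not carry over. Pictures are saved under pics/ and viewed, and the job is handed in when it is done.

Besides the shell and the picture viewer there is one more tool, called after "Emit:" by a JSON object that holds its "fn" and its "kwargs", one argument or row to a line. jog_arm: Moves the arm, as the interface text tells. Its arguments: {"type":"object","properties":{"rows":{"type":"array"}},"required":["rows"]}

```bash
ls; mkdir -p pics; python3 - <<'E'
from workcell import r
import cv2,json
s=r.sense();print({k:s[k] for k in('t','ee_pos','tcp_rot','gripper_width','ft_force')})
for n in('top','side'):
    cv2.imwrite(f'pics/{n}0.png',r.read_camera(n));print(n,r.get_calibration(n))
E
```

```text
pics
{'t': 0.0, 'ee_pos': array([0.20563233, 0.6423608 , 0.25527014]), 'tcp_rot': array([ 8.07740355e-01,  5.89537600e-01, -7.58979839e-04,  6.00197446e-04]), 'gripper_width': 0.08536486767944597, 'ft_force': array([ 0.45311737, -0.16563852,  0.52701723])}
top {'fov_y': 46.91556915299831, 'cx': 277.64781731534686, 'cy': 214.7520309511368, 'k1': 0.05781719879628046, 'extrinsics': array([[-1.45585408e-02, -9.72985359e-01,  2.30407335e-01,
         2.57037457e-01],
       [-9.99894019e-01,  1.41715498e-02, -3.33447449e-03,
         1.55334001e-03],
       [-2.08341608e-05, -2.30431461e-01, -9.73088558e-01,
         1.21174578e+00],
       [ 0.00000000e+00,  0.00000000e+00,  0.00000000e+00,
         1.00000000e+00]])}
side {'fov_y': 53.84530312133399, 'cx': 279.8498728078218, 'cy': 206.77937285174573, 'k1': -0.08607133351733659, 'extrinsics': array([[-0.88971493, -0.35998471,  0.28074605,  0.26002259],
       [-0.45630483,  0.68253055, -0.57090976,  0.53567961],
       [ 0.01390103, -0.63605272, -0.77152038,  0.80934502],
       [ 0.        ,  0.        ,  0.        ,  1.        ]])}
```

View pics/top0.png

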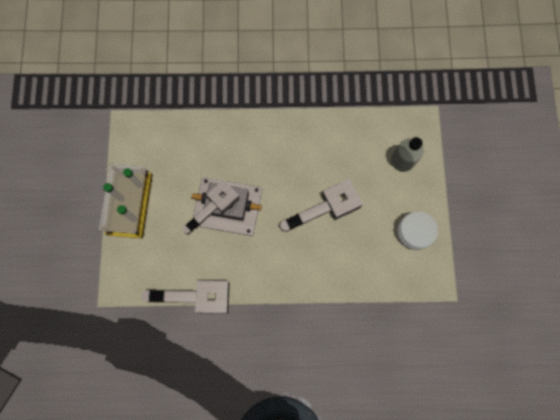

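View pics/side0.png

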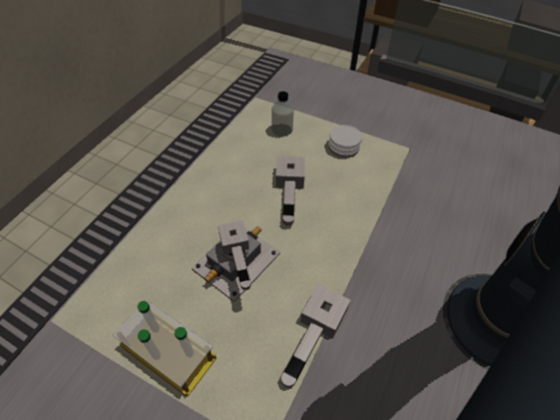

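Three lever-like parts appear in the top view: one with its hub at (222,195) on the valve block, one at (342,197), and one at (211,296). The last two lie on the mat and look larger. The one at (222,195) fits, being the smallest and sitting on the valve. I'll confirm that in an enlarged crop.

```bash
cat > h.py <<'E'
import numpy as np,cv2
from workcell import r
def K(n):
    c=r.get_calibration(n);f=210/np.tan(np.radians(c['fov_y']/2))
    return np.array([[f,0,c['cx']],[0,f,c['cy']],[0,0,1.]]),np.array([c['k1'],0,0,0,0.]),c['extrinsics']
def ray(n,u,v):
    k,d,E=K(n);p=cv2.undistortPoints(np.array([[[u,v]]],float),k,d)[0,0]
    return E[:3,3],E[:3,:3]@np.array([p[0],p[1],1])
def onz(n,u,v,z):
    o,d=ray(n,u,v);return o+d*(z-o[2])/d[2]
def two(a,b):
    (o1,d1),(o2,d2)=ray('top',*a),ray('side',*b)
    s,t=np.linalg.lstsq(np.c_[d1,-d2],o2-o1,rcond=None)[0]
    p,q=o1+s*d1,o2+t*d2;return (p+q)/2,np.linalg.norm(p-q)
def proj(n,P):
    k,d,E=K(n);R=E[:3,:3].T
    return cv2.projectPoints(np.array(P,float).reshape(-1,1,3),cv2.Rodrigues(R)[0],-R@E[:3,3],k,d)[0][:,0]
def crop(n,x0,y0,w,h,s,out,img=None):
    im=r.read_camera(n) if img is None else img
    cv2.imwrite(out,cv2.resize(im[y0:y0+h,x0:x0+w],None,fx=s,fy=s,interpolation=cv2.INTER_CUBIC));return im
E
python3 - <<'E'
from h import *
a=cv2.imread('pics/top0.png');b=cv2.imread('pics/side0.png')
crop('top',175,165,100,75,8,'pics/topc.png',a);crop('side',185,210,100,75,8,'pics/sidec.png',b)
E
```

```text
(no output)
```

View pics/topc.png

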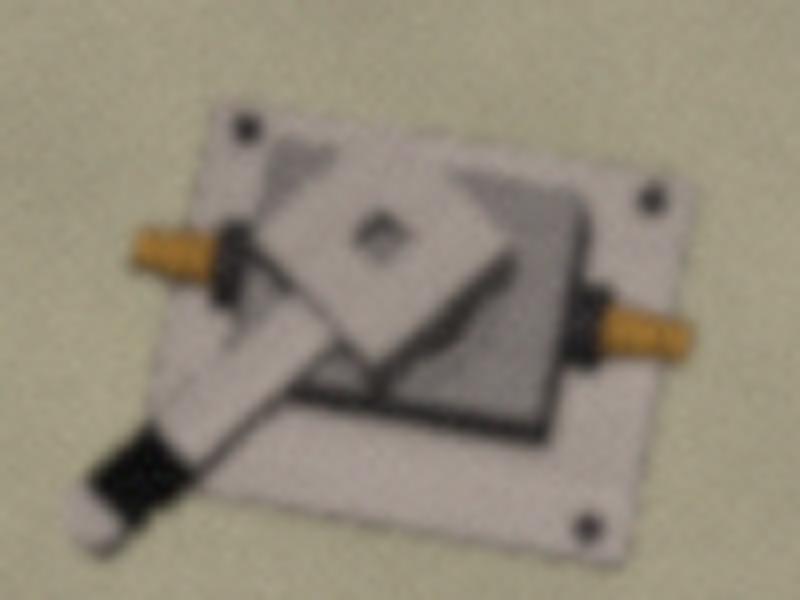

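View pics/sidec.png

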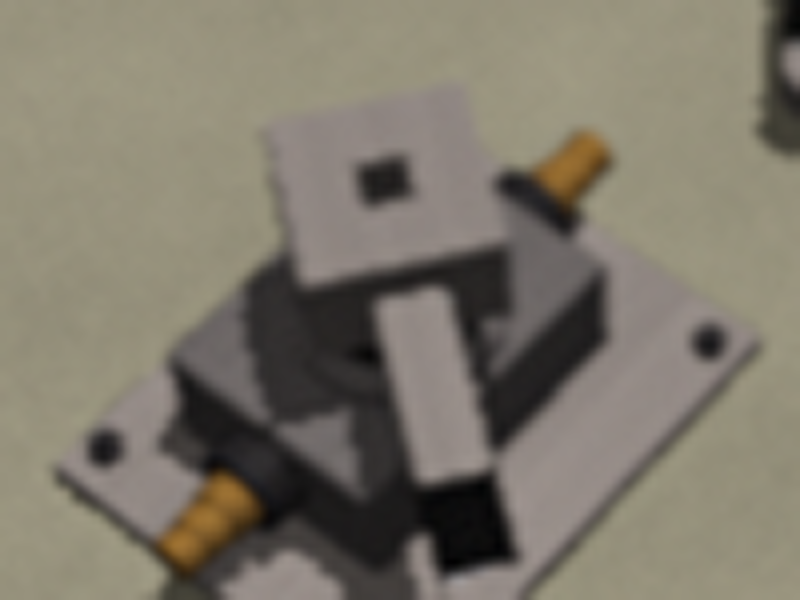

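```bash
python3 - <<'E'
from h import *
t=lambda x,y:((x+.5)/8-.5+175,(y+.5)/8-.5+165)
s=lambda x,y:((x+.5)/8-.5+185,(y+.5)/8-.5+210)
print('hub',two(t(383,235),s(385,180)),onz('top',*t(383,235),.113),onz('side',*s(385,180),.113))
H=onz('top',*t(380,235),.113)
print('hub corners',[onz('top',*t(*c),.113) for c in((255,240),(380,365),(512,245))])
print('hub corners side',[onz('side',*s(*c),.113) for c in((265,128),(462,82),(510,240),(302,285))])
S=onz('top',*t(146,480),.101);print('sleeve',two(t(146,480),s(468,520)),S,onz('side',*s(468,520),.101))
d=S-H;print('arm len',np.hypot(*d[:2]),'ang',np.arctan2(d[1],d[0]))
sc=[onz('top',*t(*c),.008) for c in((246,128),(652,200),(588,528))]
print(sc,'valve c',(sc[0]+sc[2])/2)
a=sc[1]-sc[0];print('xaxis ang',np.arctan2(a[1],a[0]),np.linalg.norm(a)); a=sc[1]-sc[2];print(np.arctan2(a[1],a[0]),np.linalg.norm(a))
E
```

```text
hub (array([0.56905684, 0.12694975, 0.11350219]), np.float64(0.0005199665816363917)) [0.56946371 0.12707084 0.113     ] [0.5690036  0.12664388 0.113     ]
hub corners [array([0.56845878, 0.16463755, 0.113     ]), array([0.53004881, 0.12749738, 0.113     ]), array([0.56587448, 0.08912097, 0.113     ])]
hub corners side [array([0.60568436, 0.12692874, 0.113     ]), array([0.56761438, 0.08957379, 0.113     ]), array([0.53084361, 0.12796328, 0.113     ]), array([0.57054951, 0.1646098 , 0.113     ])]
sleeve (array([0.50147371, 0.19749789, 0.09977547]), np.float64(0.003765938576398494)) [0.49931274 0.1968593  0.101     ] [0.50300401 0.19820972 0.101     ]
arm len 0.09834134910334733 ang 2.365229897379703
[array([0.63597766, 0.18382792, 0.008     ]), array([0.60984273, 0.05229643, 0.008     ]), array([0.50195489, 0.07304424, 0.008     ])] valve c [0.56896627 0.12843608 0.008     ]
xaxis ang -1.766938752475209 0.1341028232869774
-0.18998958590734571 0.10986472455147869
```

```bash
cat >> h.py <<'E'
from scipy.spatial.transform import Rotation as Ro
HUB=np.array([.5692,.127])
def st():
    s=r.sense();R=Ro.from_quat(s['tcp_rot']).as_matrix()
    print('t',round(s['t'],2),'pos',np.round(s['ee_pos'],4),'xang',round(np.arctan2(R[1,0],R[0,0]),3),'tilt',np.round(R[:,2],3),'F',np.round(s['ft_force'],1),'w',round(s['gripper_width'],4),'q7',round(s['qpos'][6],2))
    return s,R
def plan(goals,base=None):
    # goals: (x,y,z,xang) world, tool down -> rows relative to the present pose
    s,R=st()
    for x,y,z,a in goals:
        G=np.array([[np.cos(a),np.sin(a),0],[np.sin(a),-np.cos(a),0],[0,0,-1]]).T
        G=np.array([[np.cos(a),np.sin(a),0],[np.sin(a),-np.cos(a),0],[0,0,-1]])
        w=Ro.from_matrix(R.T@G).as_rotvec();d=R.T@(np.array([x,y,z])-s['ee_pos'])*100
        print(np.round(w,3),np.round(d,2))
def arm(rad,ang,z):
    return (*(HUB+rad*np.array([np.cos(ang),np.sin(ang)])),z,ang-np.pi/2)
E
python3 - <<'E'
from h import *
a=cv2.imread('pics/top0.png')
print('rack',[np.round(onz('top',u,v,z),3) for u,v,z in((151,172,.06),(143,237,.06),(151,172,0),(128,173,.122),(122,210,.122))])
plan([arm(.097,2.355,.255),arm(.097,2.355,.095)])
E
```

```text
rack [array([0.644, 0.311, 0.06 ]), array([0.479, 0.323, 0.06 ]), array([0.664, 0.327, 0.   ]), array([0.621, 0.348, 0.122]), array([0.532, 0.357, 0.122])]
t 0.1 pos [0.2056 0.6424 0.2554] xang 1.261 tilt [-0.    -0.002 -1.   ] F [-0.4  0.3 -1.1] w 0.0854 q7 -0.08
[0.    0.002 0.477] [-33.55  41.72   0.1 ]
[0.    0.002 0.477] [-33.53  41.72  16.1 ]
```

Emit:
{"fn": "jog_arm", "kwargs": {
  "rows": [
    [[0, 0, 0.12, -8, 10, 0, 0.5], [0, 0, 0.24, -16, 20, 0, 0.5], [0, 0, 0.36, -24, 30, 0, 0.5], [0, 0, 0.477, -33.5, 41.7, 0, 0.5], [0, 0, 0.477, -33.5, 41.7, 0, 0.5], [0, 0, 0.477, -33.5, 41.7, 0, 0.5], [0, 0, 0.477, -33.5, 41.7, 0, 0.5], [0, 0, 0.477, -33.5, 41.7, 0, 0.5], [0, 0, 0.477, -33.5, 41.7, 0, 0.5], [0, 0, 0.477, -33.5, 41.7, 0, 0.5], [0, 0, 0.477, -33.5, 41.7, 0, 0.5], [0, 0, 0.477, -33.5, 41.7, 0, 0.5], [0, 0, 0.477, -33.5, 41.7, 0, 0.5], [0, 0, 0.477, -33.5, 41.7, 0, 0.5], [0, 0, 0.477, -33.5, 41.7, 0, 0.5], [0, 0, 0.477, -33.5, 41.7, 0, 0.5], [0, 0, 0.477, -33.5, 41.7, 0, 0.5]]
  ]
}}

```text
t: 1.8
ee_pos: [0.5004, 0.1975, 0.2563]
tcp_rot: [0.924, 0.383, -0.0, -0.0]
ft_force: [-0.3, -1.2, 0.3]
gripper_width: 0.0427
```

```bash
python3 - <<'E'
from h import *
plan([arm(.097,2.355,.15),arm(.097,2.355,.095)])
a=r.read_camera('top');b=r.read_camera('side')
c=lambda i,x,y:cv2.resize(i[y:y+100,x:x+100],None,fx=4,fy=4,interpolation=cv2.INTER_CUBIC)
cv2.imwrite('pics/a.png',np.hstack([c(a,150,150),c(b,190,210)]))
E
```

```text
t 1.8 pos [0.5004 0.1975 0.2563] xang 0.786 tilt [-0.  0. -1.] F [-0.3 -1.2  0.3] w 0.0427 q7 0.41
[-0.    -0.     0.001] [-0.11  0.15 10.63]
[-0.    -0.     0.001] [-0.11  0.16 16.13]
```

View pics/a.png

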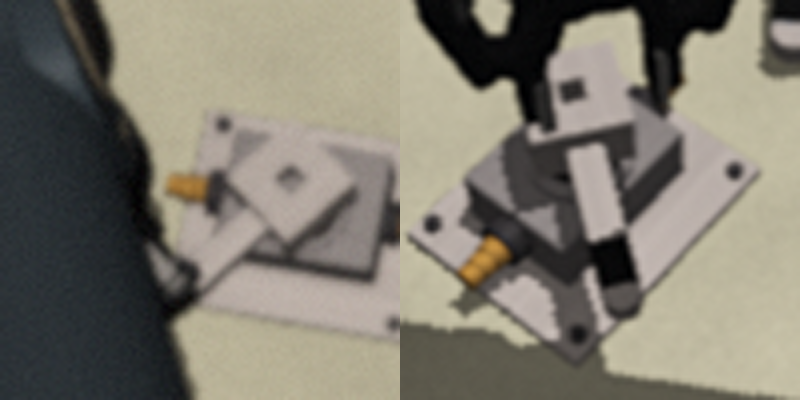

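The left half shows the wrist hiding the sleeve. The right half shows the open fingers at (540,100) and (660,80), on either side of the arm's line. Going down.

Emit:
{"fn": "jog_arm", "kwargs": {
  "rows": [
    [[0, 0, 0, -0.1, 0.15, 4, 0.5], [0, 0, 0, -0.1, 0.15, 8, 0.5], [0, 0, 0, -0.1, 0.15, 10.6, 0.5], [0, 0, 0, -0.1, 0.15, 12.5, 0.5], [0, 0, 0, -0.1, 0.15, 14.5, 0.5], [0, 0, 0, -0.1, 0.15, 16.1, 0.5], [0, 0, 0, -0.1, 0.15, 16.1, 0.5], [0, 0, 0, -0.1, 0.15, 16.1, 0.5]]
  ]
}}

```text
t: 2.7
ee_pos: [0.5013, 0.1951, 0.0955]
tcp_rot: [0.924, 0.382, 0.0, 0.0]
ft_force: [-0.5, -0.2, 0.1]
gripper_width: 0.0428
```

```bash
python3 - <<'E'
from h import *
plan([arm(.097,2.355+.05*i,.095) for i in range(0,24,2)])
a=r.read_camera('top');b=r.read_camera('side')
c=lambda i,x,y:cv2.resize(i[y:y+100,x:x+100],None,fx=4,fy=4,interpolation=cv2.INTER_CUBIC)
cv2.imwrite('pics/b.png',np.hstack([c(a,150,150),c(b,190,210)]))
E
```

```text
t 2.7 pos [0.5013 0.1951 0.0955] xang 0.784 tilt [ 0.  0. -1.] F [-0.5 -0.2  0.1] w 0.0428 q7 0.48
[ 0. -0. -0.] [-0.   -0.09  0.05]
[ 0.  -0.  -0.1] [-0.97 -0.04  0.05]
[ 0.  -0.  -0.2] [-1.93  0.11  0.05]
[ 0.  -0.  -0.3] [-2.87  0.35  0.05]
[ 0.  -0.  -0.4] [-3.78  0.68  0.05]
[ 0.  -0.  -0.5] [-4.65  1.1   0.05]
[ 0.  -0.  -0.6] [-5.48  1.61  0.05]
[ 0.  -0.  -0.7] [-6.25  2.2   0.05]
[ 0.  -0.  -0.8] [-6.96  2.86  0.05]
[ 0.  -0.  -0.9] [-7.6   3.58  0.05]
[ 0. -0. -1.] [-8.16  4.37  0.05]
[ 0.  -0.  -1.1] [-8.65  5.21  0.05]
```

View pics/b.png

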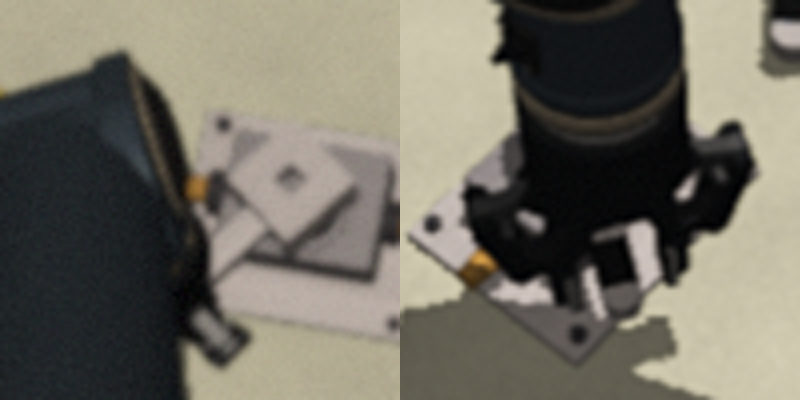

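The sleeve at (615,260) lies between both fingers in the side view. Now I push it anticlockwise.

Emit:
{"fn": "jog_arm", "kwargs": {
  "rows": [
    [[0, 0, -0.1, -1, 0, 0, 0.5], [0, 0, -0.15, -1.45, 0.1, 0, 0.5], [0, 0, -0.2, -1.95, 0.2, 0, 0.5], [0, 0, -0.25, -2.4, 0.3, 0, 0.5], [0, 0, -0.3, -2.9, 0.45, 0, 0.5], [0, 0, -0.35, -3.3, 0.6, 0, 0.5], [0, 0, -0.4, -3.8, 0.75, 0, 0.5], [0, 0, -0.45, -4.2, 1.0, 0, 0.5], [0, 0, -0.5, -4.65, 1.2, 0, 0.5], [0, 0, -0.55, -5.1, 1.45, 0, 0.5], [0, 0, -0.6, -5.5, 1.7, 0, 0.5], [0, 0, -0.65, -5.9, 2.0, 0, 0.5], [0, 0, -0.7, -6.25, 2.3, 0, 0.5], [0, 0, -0.7, -6.25, 2.3, 0, 0.5]]
  ]
}}

```text
t: 4.2
ee_pos: [0.4737, 0.1341, 0.0963]
tcp_rot: [0.738, 0.675, 0.001, 0.0]
ft_force: [0.5, -0.1, 0.2]
gripper_width: 0.0427
```

```bash
cat > look.py <<'E'
from h import *
import sys
a=r.read_camera('top');b=r.read_camera('side')
c=lambda i,x,y:cv2.resize(i[y:y+100,x:x+100],None,fx=4,fy=4,interpolation=cv2.INTER_CUBIC)
cv2.imwrite('pics/%s.png'%sys.argv[1],np.hstack([c(a,150,150),c(b,190,210)]))
E
python3 look.py c;python3 - <<'E'
from h import *
plan([arm(.097,3.055+.05*i,.095) for i in range(0,13,2)])
E
```

```text
t 4.3 pos [0.4737 0.1347 0.0961] xang 1.483 tilt [ 0.002  0.001 -1.   ] F [0.2 0.3 1. ] w 0.0426 q7 1.15
[ 0.002 -0.001 -0.001] [ 0.06 -0.11  0.11]
[ 0.002 -0.001 -0.101] [-0.91 -0.06  0.1 ]
[ 0.002 -0.001 -0.201] [-1.87  0.08  0.1 ]
[ 0.002 -0.001 -0.301] [-2.81  0.32  0.1 ]
[ 0.002 -0.001 -0.401] [-3.72  0.66  0.1 ]
[ 0.002 -0.    -0.501] [-4.59  1.08  0.1 ]
[ 0.002 -0.    -0.601] [-5.42  1.59  0.1 ]
```

View pics/c.png

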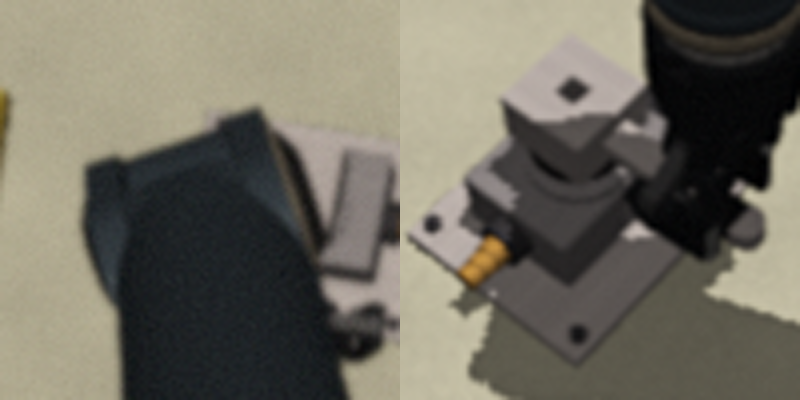

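The window at (573,90) in the crop is at the same height as at the start, so the lever has not dropped yet. I continue.

Emit:
{"fn": "jog_arm", "kwargs": {
  "rows": [
    [[0, 0, -0.04, -0.4, 0, 0, 0.5], [0, 0, -0.08, -0.75, 0, 0, 0.5], [0, 0, -0.12, -1.1, 0, 0, 0.5], [0, 0, -0.16, -1.5, 0.05, 0, 0.5], [0, 0, -0.2, -1.87, 0.1, 0, 0.5], [0, 0, -0.2, -1.87, 0.1, 0, 0.5]]
  ]
}}

```text
t: 4.9
ee_pos: [0.4728, 0.1157, 0.0956]
tcp_rot: [0.666, 0.746, 0.0, 0.0]
ft_force: [-0.0, -0.5, 0.1]
gripper_width: 0.0427
```

```bash
python3 look.py d;python3 - <<'E'
from h import *
plan([arm(.097,3.255+.05*i,.095) for i in range(0,9,2)])
E
```

```text
t 5.0 pos [0.4727 0.1161 0.0955] xang 1.683 tilt [ 0.001  0.    -1.   ] F [-0.8 -0.9 -0.1] w 0.0427 q7 1.36
[ 0.001 -0.    -0.001] [-0.01  0.01  0.05]
[ 0.001 -0.    -0.101] [-0.98  0.06  0.05]
[ 0.001 -0.    -0.201] [-1.94  0.2   0.05]
[ 0.001 -0.    -0.301] [-2.88  0.45  0.05]
[ 0.001 -0.    -0.401] [-3.79  0.78  0.05]
```

View pics/d.png

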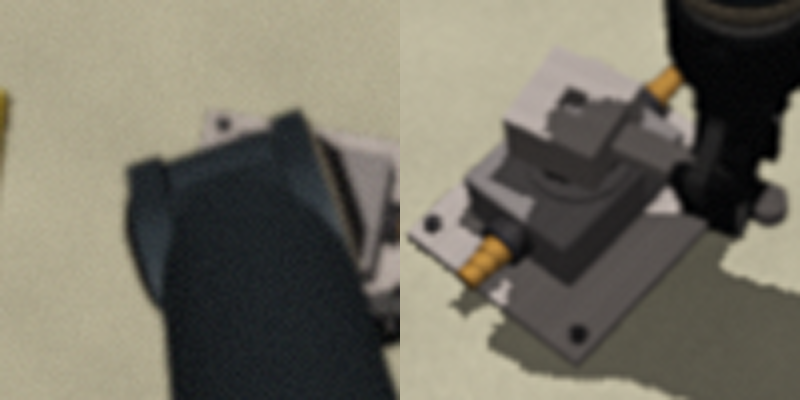

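```bash
python3 - <<'E'
from h import *
print(proj('side',[[*HUB,z] for z in(.113,.105,.095)]))
b=r.read_camera('side');g=np.clip((b[205:265,205:265].astype(float)*1.8),0,255).astype(np.uint8)
cv2.imwrite('pics/d2.png',cv2.resize(g,None,fx=10,fy=10,interpolation=cv2.INTER_CUBIC))
E
```

```text
[[232.51741604 232.14962175]
 [232.80474751 234.40017561]
 [233.15848403 237.16802113]]
```

View pics/d2.png

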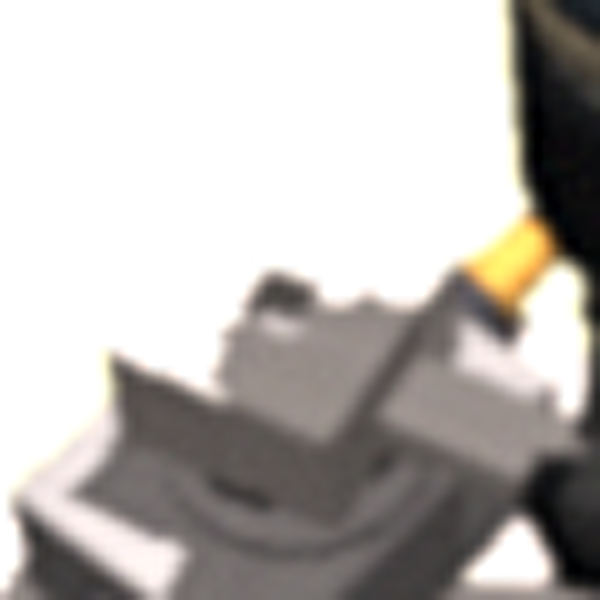

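The window is now at (233.3, 234.5) in the full image. The predicted rows are 232.1 when up and 234.4 when dropped, so the lever has dropped into step. I'll back the fingers off, lift, close and move over the hub.

Emit:
{"fn": "jog_arm", "kwargs": {
  "rows": [
    [[0, 0, 0, 0.8, 0, 0, 0.55], [0, 0, 0, 0.8, 0, 0, 0.6], [0, 0, 0, 0.8, 0, -3, 0.6], [0, 0, 0, 0.8, 0, -6, 0.6], [0, 0, 0, 0.8, 0, -8.5, 0.3], [0, 0, 0, 0.8, 0, -8.5, 0], [0, 0, 0, 0.8, 0, -8.5, 0], [0, 0, 0, 0.8, 0, -8.5, 0]]
  ]
}}

```text
t: 5.85
ee_pos: [0.4707, 0.1237, 0.1792]
tcp_rot: [0.666, 0.746, -0.001, -0.001]
ft_force: [-0.8, 0.0, 0.4]
gripper_width: 0.0001
```

```bash
python3 look.py e;python3 - <<'E'
from h import *
plan([(*HUB,z,1.68) for z in(.18,.14,.13,.12)])
E
```

```text
t 5.95 pos [0.4708 0.1236 0.1791] xang 1.684 tilt [-0.002 -0.001 -1.   ] F [ 0.1  0.1 -0.2] w 0.0002 q7 1.34
[-0.003  0.     0.004] [-0.78  9.82 -0.12]
[-0.003  0.     0.004] [-0.78  9.83  3.88]
[-0.003  0.     0.004] [-0.78  9.83  4.88]
[-0.003  0.     0.004] [-0.78  9.83  5.88]
```

View pics/e.png

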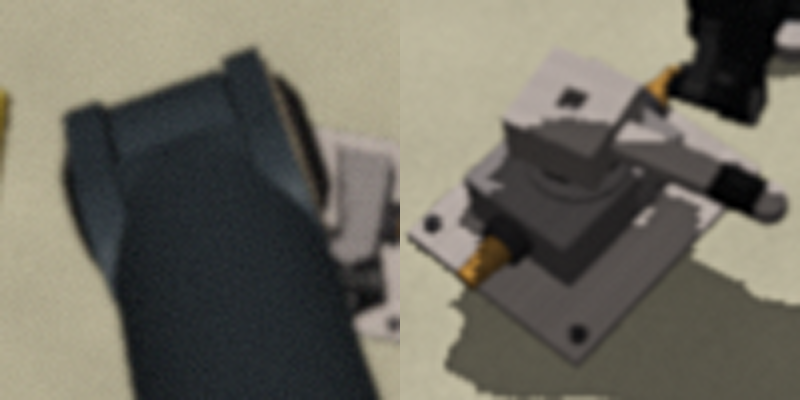

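The lever stays dropped (window at (572,97)) and the gripper is clear. Over the hub, then down.

Emit:
{"fn": "jog_arm", "kwargs": {
  "rows": [
    [[0, 0, 0, -0.4, 4, 0, 0], [0, 0, 0, -0.8, 8, 0, 0], [0, 0, 0, -0.8, 9.8, 0, 0], [0, 0, 0, -0.8, 9.8, 2, 0], [0, 0, 0, -0.8, 9.8, 4, 0], [0, 0, 0, -0.8, 9.8, 4.4, 0], [0, 0, 0, -0.8, 9.8, 4.4, 0], [0, 0, 0, -0.8, 9.8, 4.4, 0]]
  ]
}}

```text
t: 6.75
ee_pos: [0.5702, 0.127, 0.1367]
tcp_rot: [0.666, 0.746, 0.0, 0.0]
ft_force: [0.0, 0.6, 0.3]
gripper_width: -0.0003
```

```bash
python3 look.py f;python3 - <<'E'
from h import *
plan([(*HUB,z,1.68) for z in(.13,.12)])
E
```

```text
t 6.85 pos [0.5704 0.1271 0.1373] xang 1.684 tilt [ 0.002  0.001 -1.   ] F [0.2 0.2 0.3] w -0.0003 q7 1.4
[ 0.002 -0.     0.004] [ 0.   -0.12  0.73]
[ 0.002 -0.     0.004] [ 0.   -0.13  1.73]
```

View pics/f.png

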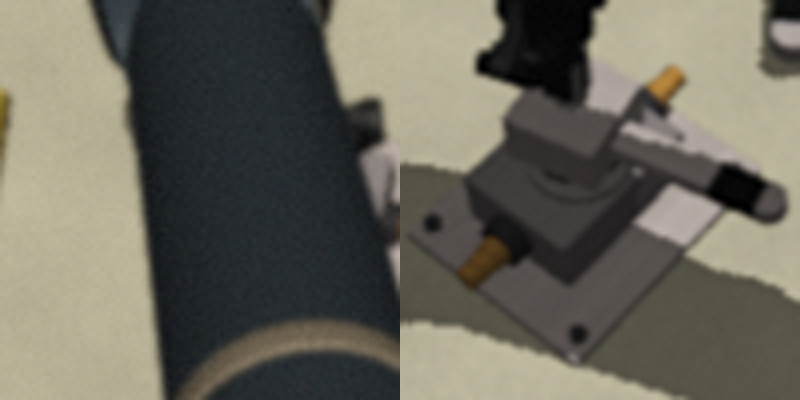

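Emit:
{"fn": "jog_arm", "kwargs": {
  "rows": [
    [[0, 0, 0, 0, -0.1, 0.5, 0], [0, 0, 0, 0, -0.1, 0.8, 0], [0, 0, 0, 0, -0.1, 1.0, 0], [0, 0, 0, 0, -0.1, 1.2, 0], [0, 0, 0, 0, -0.1, 1.2, 0]]
  ]
}}

```text
t: 7.35
ee_pos: [0.5689, 0.1268, 0.1244]
tcp_rot: [0.666, 0.746, 0.0, -0.0]
ft_force: [-0.5, -0.4, 3.0]
gripper_width: 0.0001
```

Emit:
{"fn": "jog_arm", "kwargs": {
  "rows": [
    [[0, 0, 0, 0, 0, 0.2, 0], [0, 0, 0, 0, 0, 0.4, 0], [0, 0, 0, 0, 0, 0.55, 0], [0, 0, 0, 0, 0, 0.55, 0], [0, 0, 0, 0, 0, 0.55, 0]]
  ]
}}

```text
t: 7.85
ee_pos: [0.5691, 0.1269, 0.1198]
tcp_rot: [0.666, 0.746, 0.0, 0.0]
ft_force: [-2.7, -0.5, 10.8]
gripper_width: 0.0
```

```bash
python3 look.py g; python3 -c "
from h import *
st()"
```

```text
t 7.95 pos [0.5691 0.1269 0.1198] xang 1.684 tilt [ 0.001  0.    -1.   ] F [-2.2 -0.1 10.6] w -0.0002 q7 1.4
```

View pics/g.png

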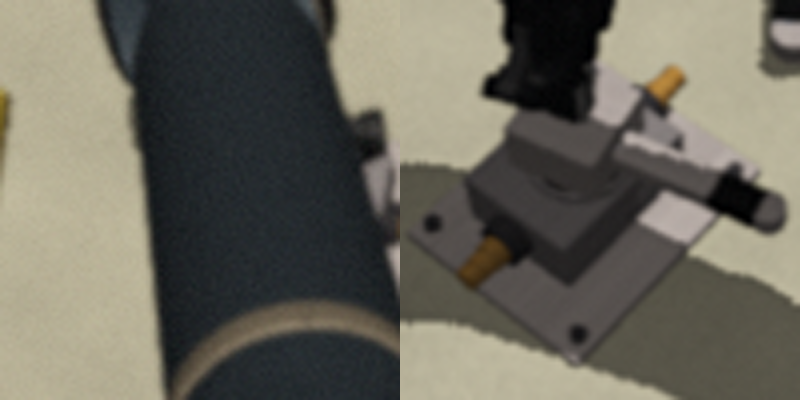

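Emit:
{"fn": "jog_arm", "kwargs": {
  "rows": [
    [[0, 0, 0, 0, 0, 0.15, 0], [0, 0, 0, 0, 0, 0.3, 0], [0, 0, 0, 0, 0, 0.3, 0]]
  ]
}}

```text
t: 8.25
ee_pos: [0.5695, 0.127, 0.1193]
tcp_rot: [0.666, 0.746, 0.001, 0.0]
ft_force: [-8.1, -1.8, 25.8]
gripper_width: -0.0002
```

Emit:
{"fn": "jog_arm", "kwargs": {
  "rows": [
    [[0, 0, 0, 0, 0, 0.15, 0], [0, 0, 0, 0, 0, 0.3, 0], [0, 0, 0, 0, 0, 0.3, 0]]
  ]
}}

```text
t: 8.55
ee_pos: [0.5698, 0.127, 0.1189]
tcp_rot: [0.666, 0.746, 0.001, 0.0]
ft_force: [-12.8, -2.2, 41.8]
gripper_width: -0.0001
```

The force rises steeply to 42 N at TCP z 0.119, which puts the fingertips at about 0.094. That agrees with the home height of 0.095. I'll release and lift clear to check it visually.

Emit:
{"fn": "jog_arm", "kwargs": {
  "rows": [
    [[0, 0, 0, 0, 0, -0.6, 0], [0, 0, 0, 0, 0, -1.2, 0], [0, 0, 0, 0, 0, -4, 0], [0, 0, 0, 0, -4, -7, 0.3], [0, 0, 0, 0, -8, -7, 0.6], [0, 0, 0, 0, -9.8, -7, 0.6], [0, 0, 0, 0, -9.8, -7, 0.6], [0, 0, 0, 0, -9.8, -7, 0.6]]
  ]
}}

```text
t: 9.35
ee_pos: [0.472, 0.1158, 0.1826]
tcp_rot: [0.666, 0.746, 0.0, 0.0]
ft_force: [-0.2, 0.7, -0.4]
gripper_width: 0.0511
```

```bash
python3 - <<'E'
from h import *
st()
b=r.read_camera('side');g=np.clip((b[200:280,200:300].astype(float)*1.5),0,255).astype(np.uint8)
cv2.imwrite('pics/h.png',cv2.resize(g,None,fx=8,fy=7.5,interpolation=cv2.INTER_CUBIC));cv2.imwrite('pics/hraw.png',b)
E
```

```text
t 9.35 pos [0.472  0.1158 0.1826] xang 1.684 tilt [ 0.001  0.    -1.   ] F [-0.2  0.7 -0.4] w 0.0511 q7 1.36
```

View pics/h.png

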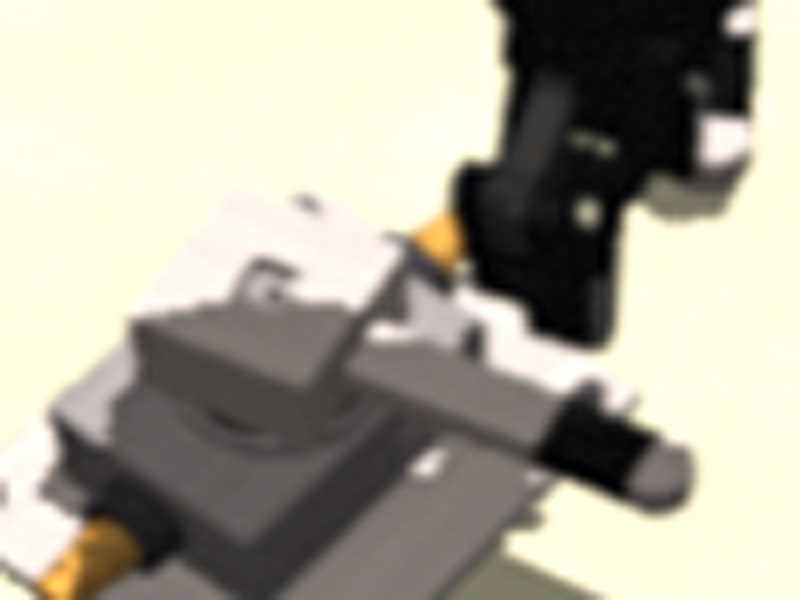

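The window is at (267,284) in the crop, which is (232.9,237.4) in the full image. The prediction for home is (233.2,237.2). The hub is home, and the seal ring must be down under it. Next I measure the arm angle from the sleeve.

```bash
python3 - <<'E'
from h import *
p=onz('side',200+601/8-.4,200+430/7.5-.4,.083);d=p[:2]-HUB;A=np.arctan2(d[1],d[0])%(2*np.pi);print(p,np.hypot(*d),A)
plan([arm(.095,A,.182),arm(.095,A,.087)])
E
```

```text
[0.47227056 0.12297292 0.083     ] 0.09701305654223856 3.1831152567629895
t 9.4 pos [0.4725 0.1159 0.1826] xang 1.684 tilt [ 0.001  0.    -1.   ] F [ 1.   0.3 -0.1] w 0.0512 q7 1.36
[ 0.001 -0.     0.072] [0.69 0.25 0.06]
[ 0.001 -0.     0.072] [0.69 0.25 9.56]
```

Emit:
{"fn": "jog_arm", "kwargs": {
  "rows": [
    [[0, 0, 0.07, 0.7, 0.2, 0, 0.6], [0, 0, 0.07, 0.7, 0.2, 3, 0.6], [0, 0, 0.07, 0.7, 0.2, 5.5, 0.6], [0, 0, 0.07, 0.7, 0.2, 7.5, 0.6], [0, 0, 0.07, 0.7, 0.2, 9.5, 0.6], [0, 0, 0.07, 0.7, 0.2, 9.5, 0.6], [0, 0, 0.07, 0.7, 0.2, 9.5, 0.6]]
  ]
}}

```text
t: 10.1
ee_pos: [0.4735, 0.123, 0.0875]
tcp_rot: [0.692, 0.722, -0.0, -0.0]
ft_force: [0.2, 0.1, 0.2]
gripper_width: 0.0513
```

```bash
python3 look.py i; python3 - <<'E'
from h import *
plan([arm(.095,3.183-.1*i,.087) for i in range(0,13)])
E
```

```text
t 10.2 pos [0.4739 0.1231 0.0885] xang 1.614 tilt [ 0.002  0.001 -1.   ] F [-0.4  0.3  0.1] w 0.0513 q7 1.28
[ 0.002 -0.001  0.002] [-0.01  0.04  0.15]
[ 0.002 -0.001  0.102] [0.94 0.09 0.15]
[ 0.002 -0.001  0.202] [1.88 0.23 0.15]
[ 0.002 -0.001  0.302] [2.8  0.47 0.16]
[ 0.002 -0.001  0.402] [3.69 0.79 0.16]
[ 0.002 -0.001  0.502] [4.54 1.21 0.16]
[ 0.002 -0.001  0.602] [5.35 1.7  0.16]
[ 0.002 -0.001  0.702] [6.11 2.28 0.16]
[ 0.002 -0.001  0.802] [6.8  2.93 0.16]
[ 0.001 -0.001  0.902] [7.43 3.64 0.16]
[ 1.000e-03 -1.000e-03  1.002e+00] [7.98 4.42 0.17]
[ 1.000e-03 -2.000e-03  1.102e+00] [8.45 5.24 0.17]
[ 1.000e-03 -2.000e-03  1.202e+00] [8.84 6.11 0.17]
```

View pics/i.png

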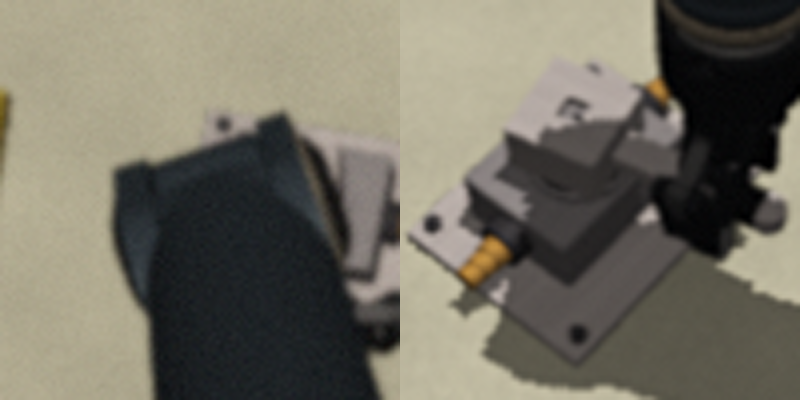

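Emit:
{"fn": "jog_arm", "kwargs": {
  "rows": [
    [[0, 0, 0.1, 0.95, 0.1, 0.15, 0.6], [0, 0, 0.15, 1.4, 0.15, 0.15, 0.6], [0, 0, 0.2, 1.9, 0.25, 0.15, 0.6], [0, 0, 0.25, 2.35, 0.35, 0.15, 0.6], [0, 0, 0.3, 2.8, 0.45, 0.15, 0.6], [0, 0, 0.35, 3.25, 0.6, 0.15, 0.6], [0, 0, 0.4, 3.7, 0.8, 0.15, 0.6], [0, 0, 0.45, 4.1, 1.0, 0.15, 0.6], [0, 0, 0.5, 4.55, 1.2, 0.15, 0.6], [0, 0, 0.55, 4.95, 1.45, 0.15, 0.6], [0, 0, 0.6, 5.35, 1.7, 0.15, 0.6], [0, 0, 0.65, 5.75, 2.0, 0.15, 0.6], [0, 0, 0.7, 6.1, 2.3, 0.15, 0.6], [0, 0, 0.75, 6.45, 2.6, 0.15, 0.6], [0, 0, 0.8, 6.8, 2.95, 0.15, 0.6], [0, 0, 0.85, 7.1, 3.3, 0.15, 0.6], [0, 0, 0.9, 7.45, 3.65, 0.15, 0.6], [0, 0, 0.9, 7.45, 3.65, 0.15, 0.6]]
  ]
}}

```text
t: 12.0
ee_pos: [0.5069, 0.1988, 0.0873]
tcp_rot: [0.937, 0.35, 0.001, 0.0]
ft_force: [0.5, -1.6, -0.9]
gripper_width: 0.0514
```

```bash
python3 look.py j; python3 - <<'E'
from h import *
plan([arm(.095,2.283-.05*i,.087) for i in range(0,8)])
E
```

```text
t 12.1 pos [0.5063 0.1991 0.087 ] xang 0.715 tilt [ 0.001  0.001 -1.   ] F [-1.1 -0.6 -0.4] w 0.051 q7 0.43
[ 0.    -0.002  0.003] [0.04 0.07 0.  ]
[ 0.    -0.002  0.053] [0.52 0.08 0.  ]
[ 0.    -0.002  0.103] [0.99 0.12 0.01]
[ 0.    -0.002  0.153] [1.46 0.18 0.01]
[-0.    -0.002  0.203] [1.93 0.26 0.01]
[-0.    -0.002  0.253] [2.39 0.37 0.01]
[-0.    -0.002  0.303] [2.85 0.5  0.01]
[-0.    -0.002  0.353] [3.3  0.65 0.01]
```

View pics/j.png

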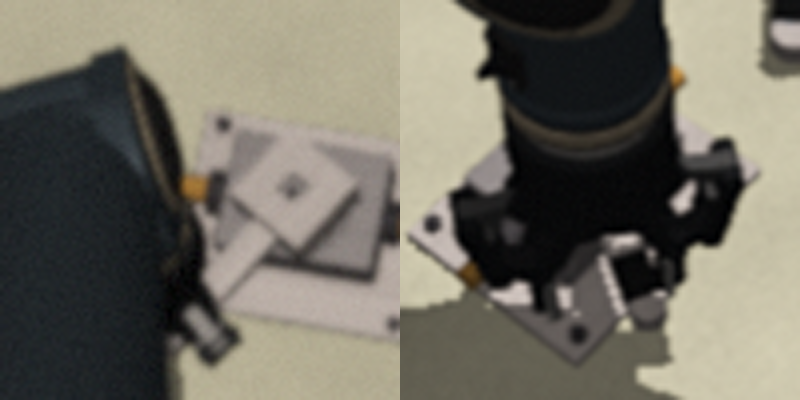

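Emit:
{"fn": "jog_arm", "kwargs": {
  "rows": [
    [[0, 0, 0.05, 0.5, 0.1, 0, 0.6], [0, 0, 0.1, 1.0, 0.1, 0, 0.6], [0, 0, 0.15, 1.45, 0.2, 0, 0.6], [0, 0, 0.2, 1.95, 0.25, 0, 0.6], [0, 0, 0.2, 1.95, 0.25, 0, 0.6]]
  ]
}}

```text
t: 12.6
ee_pos: [0.5221, 0.2102, 0.0866]
tcp_rot: [0.967, 0.255, -0.0, -0.0]
ft_force: [-1.2, -0.8, 0.8]
gripper_width: 0.0512
```

Emit:
{"fn": "jog_arm", "kwargs": {
  "rows": [
    [[0, 0, 0.03, 0.3, 0, 0, 0.6], [0, 0, 0.05, 0.5, 0, 0, 0.6], [0, 0, 0.05, 0.5, 0, 0, 0.6]]
  ]
}}

```text
t: 12.9
ee_pos: [0.5266, 0.2125, 0.0864]
tcp_rot: [0.973, 0.23, -0.0, -0.0]
ft_force: [-2.6, -0.6, 1.4]
gripper_width: 0.0512
```

Emit:
{"fn": "jog_arm", "kwargs": {
  "rows": [
    [[0, 0, 0.03, 0.3, 0, 0, 0.6], [0, 0, 0.05, 0.5, 0, 0, 0.6], [0, 0, 0.05, 0.5, 0, 0, 0.6]]
  ]
}}

```text
t: 13.2
ee_pos: [0.5289, 0.213, 0.0855]
tcp_rot: [0.979, 0.205, -0.003, 0.001]
ft_force: [-5.9, -4.0, 3.5]
gripper_width: 0.0515
```

Emit:
{"fn": "jog_arm", "kwargs": {
  "rows": [
    [[0, 0, 0.02, 0.2, 0, 0, 0.6], [0, 0, 0.03, 0.4, 0, 0, 0.6], [0, 0, 0.03, 0.4, 0, 0, 0.6]]
  ]
}}

```text
t: 13.5
ee_pos: [0.5301, 0.2131, 0.0848]
tcp_rot: [0.982, 0.19, -0.006, 0.002]
ft_force: [-10.5, -6.0, 5.4]
gripper_width: 0.0508
```

```bash
python3 look.py k; python3 -c "
from h import *
st()"
```

```text
t 13.6 pos [0.53   0.2131 0.0849] xang 0.383 tilt [-0.012 -0.005 -1.   ] F [-10.9  -5.9   6.1] w 0.0513 q7 0.16
```

View pics/k.png

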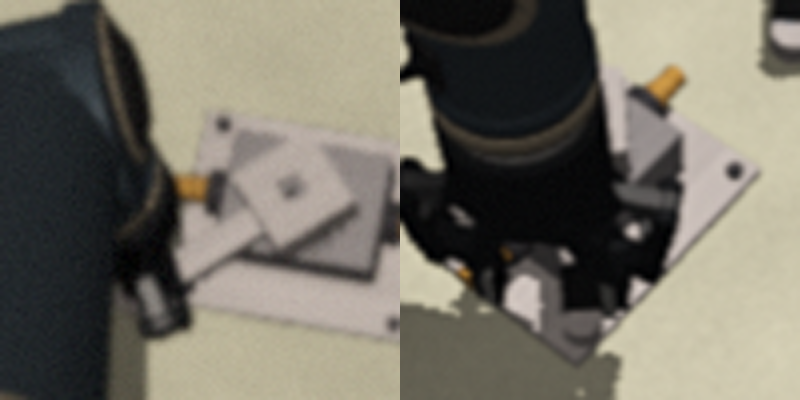

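About 12 N at a 95 mm lever arm is well over the 0.25 N m needed to turn the spindle, so it is against the stop. I back off, lift away and check.

Emit:
{"fn": "jog_arm", "kwargs": {
  "rows": [
    [[0, 0, 0, -0.9, 0, 0, 0.6], [0, 0, 0, -1.8, 0, 0, 0.7], [0, 0, 0, -1.9, 0, 0, 0.7], [0, 0, 0, -1.9, 0, -3, 0.7], [0, 0, 0, -1.9, 0, -7, 0.7], [0, 0, 0, -1.9, 0, -12, 0.7], [0, 0, 0, -6, -6, -16, 0.7], [0, 0, 0, -10, -11, -16, 0.7], [0, 0, 0, -10, -11, -16, 0.7], [0, 0, 0, -10, -11, -16, 0.7], [0, 0, 0, -10, -11, -16, 0.7]]
  ]
}}

```text
t: 14.7
ee_pos: [0.4008, 0.2819, 0.2471]
tcp_rot: [0.981, 0.192, 0.001, -0.001]
ft_force: [-0.1, -0.8, 0.3]
gripper_width: 0.06
```

```bash
python3 - <<'E'
from h import *
st()
for n in('top','side'): cv2.imwrite(f'pics/{n}9.png',r.read_camera(n))
a=cv2.imread('pics/top9.png');b=cv2.imread('pics/side9.png')
c=lambda i,x,y:cv2.resize(i[y:y+75,x:x+75],None,fx=5.333,fy=8,interpolation=cv2.INTER_CUBIC)
crop('top',175,165,100,75,8,'pics/t9.png',a);crop('side',185,210,100,75,8,'pics/s9.png',b)
E
```

```text
t 14.7 pos [0.4008 0.2819 0.2471] xang 0.387 tilt [ 0.002  0.002 -1.   ] F [-0.1 -0.8  0.3] w 0.06 q7 -0.23
```

View pics/t9.png

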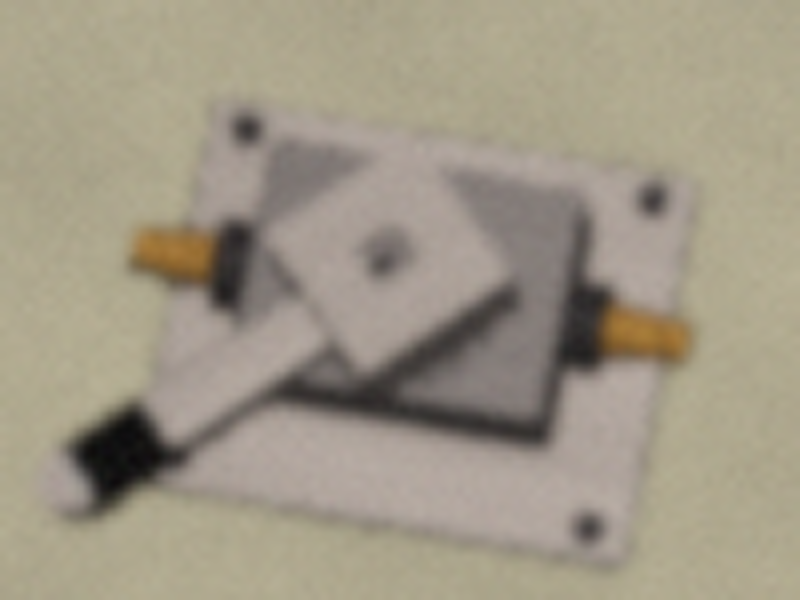

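View pics/s9.png

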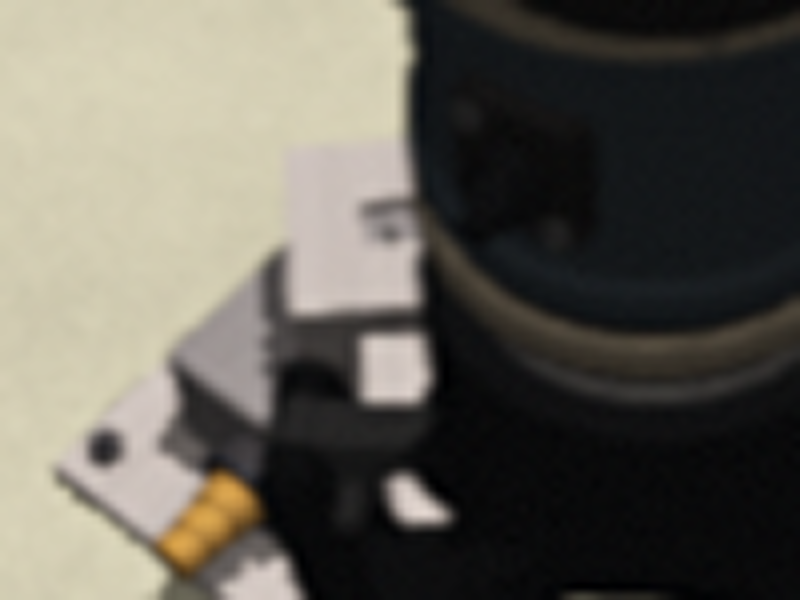

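View pics/top9.png

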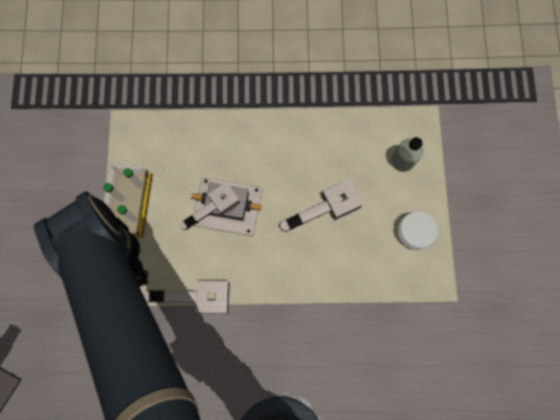

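```bash
python3 - <<'E'
from h import *
t=lambda x,y:((x+.5)/8-.5+175,(y+.5)/8-.5+165)
H=onz('top',*t(385,252),.095);S=onz('top',*t(119,452),.083);d=S-H;print(H,np.hypot(*d[:2]),np.arctan2(d[1],d[0]))
c=[onz('top',*t(*p),.095) for p in((265,240),(365,380),(515,275))];print(c)
e=c[1]-c[0];print('edge ang',np.arctan2(e[1],e[0])); e=c[1]-c[2];print('arm-par edge',np.arctan2(e[1],e[0]))
a=cv2.imread('pics/top9.png');a0=cv2.imread('pics/top0.png')
print('bystander diffs flask,dishes',np.abs(a[130:260,385:450].astype(int)-a0[130:260,385:450]).mean())
print('green caps',[[np.round(x[::-1],0) for x in [np.argwhere((i[160:220,95:140,1].astype(int)-i[160:220,95:140,2])>35).mean(0)]] for i in(a0,a)])
g=a[188:206,214:232];cv2.imwrite('pics/win.png',cv2.resize(g,None,fx=25,fy=25,interpolation=cv2.INTER_CUBIC))
E
```

```text
[0.56929752 0.12847122 0.095     ] 0.09829420507589276 2.1943619986464302
[array([0.57351931, 0.16432705, 0.095     ]), array([0.53000233, 0.13394793, 0.095     ]), array([0.56162636, 0.08962596, 0.095     ])]
edge ang -2.5321443493873548
arm-par edge 2.1905299328907644
bystander diffs flask,dishes 13.697080867850099
green caps [[array([23., 30.])], [array([24., 29.])]]
```

View pics/win.png

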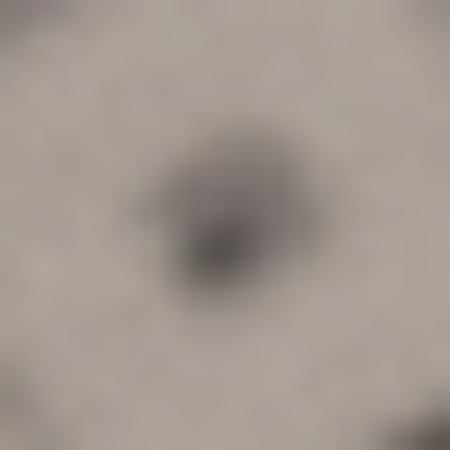

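```bash
python3 -c "
from h import *
st();print(r.hand_in())"
```

```text
t 14.8 pos [0.402  0.2802 0.2465] xang 0.382 tilt [ 0.001  0.    -1.   ] F [ 0.4 -0.1  0.5] w 0.0599 q7 -0.23
the job is handed in; nothing more can be done
None
```

I pushed the lever anticlockwise with the open fingers either side of its arm until it dropped onto the splines. Then I pressed the hub home with the fingers closed, swung the lever clockwise to its stop and backed off clear. The job was handed in at about 14.8 s; it reports no verdict.

**Hub home:** While pressing, the force rose steeply to 42 N with the fingertips at about 94 mm. Afterwards the hub's window was within 0.3 px of the predicted place for a hub top at 95 mm. I took the seal ring to be down because the hub sits on it; I did not measure it separately.

**Valve shut:** The lever was stopped by about 12 N at 95 mm from the axis. The arm ended at 2.19 rad against 2.25 rad for the shut key, about 0.06 rad off. That is within the spline play and puts the spindle at about −0.66 rad or lower.

**Bystanders:** The caps on the tube rack are within 1 px of the start. The bottle and dishes are at the same pixels by eye. A crude pixel difference over them was not near zero (mean 13.7), which I put down to noise or lighting and did not look into.

The robot ended well clear of everything, with the force reading near zero.

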